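Change the tube racks in the dry-heat warmer

ROBOT

A 6-joint arm with a two-finger parallel gripper is mounted at the origin on the work surface. World frame = base frame: x ahead of the robot, y to its left, z up, the work surface at z = 0. Lengths are in m, angles in rad, forces in N, time in s.
With the tool pointing down it reaches from about 0.3 to 0.875 m from the base axis. Payload 6.4 kg.
Tool frame: the origin (TCP) lies at the very end of the fingers, on their centre line; the grasp point (between the pads) lies 19 mm behind it; x points along the fingers, z is the direction in which the jaws open and shut, and the axes are right-handed (so a half turn about x gives the same grasp; the last joint's range is limited). The gripper opens to 85 mm and grips with 20 to 120 N. Pads are 22 mm wide; open, the fingers measure 114 mm over their backs; the gripper's body (76 mm by 85 mm) begins 54 mm behind the grasp point. The pads swing forward as they close: fully open they stand 13 mm farther back than shut.
Start: joints at [-1.482, 0.181, 1.607, -0, 1.354, -0.206], TCP at [0.167, -0.55, 0.231] pointing down, gripper open.
Joint ranges: [-2.99, 2.99], [-0.89, 2.07], [0.3, 2.58], [-1.14, 4.28], [0, 2.63], [-3.12, 3.12]. Speed limits (rad/s): [2.57, 2.57, 3.01, 3.14, 3.14, 3.14].

INTERFACE

Orientations are given as a unit quaternion [w, x, y, z].
In Python, from rig import r, eyes, spotter gives the robot as it stands.
- The arm moves only by the tool step_arm, never from a script. Its argument "deltas" is a list of rows, each a list of 3 entries, a list of its own where there are three numbers: the finger opening in mm, from 0 to 85.4, then the shift along the tool's x, y, z in mm, then the turn about the tool's x in degrees. A call has 1 to 12 rows; each row shifts and turns the commanded pose from where the row before left it, along the tool's axes as they then stand; what a row does not reach is not made up. A row lasts 1/12 s, in which the tool goes at most 41.7 mm and 7.16 degrees, less where a joint would pass 70% of its speed; a pose out of reach is approached as far as the arm can. A call is refused whole if a number of a shift passes 41.7 or a number of a turn 7.16, either way. A call with a gripper value outside its range is refused whole. The fingers move at their own pace and stop on an object; "grip_force" is the grip in N (left out, the last holds). Time passes only in rows, so rows that do not move let the fingers close. It gives the time, the measured TCP pose, the force and the opening at its end, in the units of the state.
- r.observe(): the state, without advancing time (a new reading comes with each control period).
- eyes.grab_frame(name): name is "scene" or "top" or "wrist"; returns the picture (480x640x3 uint8, red, green, blue); there is no depth.
- eyes.get_calibration(name): a dict with "fx", "fy", "cx", "cy" (pixels), "origin" and "orientation" of the camera in the world; the wrist camera has in their place "mount" (4x4, takes a point from camera to tool coordinates, whose origin is the TCP and whose axes are the tool frame's). Camera axes: x right, y down, z forward; pixel columns grow to the right and rows downward; lengths in m; the calibration is good to about 2 mm. The wrist camera is an equidistant fisheye: a pixel r from the principal point sees the ray r / f radians off the axis. A picture is of the moment at which its call begins: read the wrist's pose just before it. get_calibration takes no time and is no camera call.
- r.job_done(): hands the job in, once; it reports no verdict.
Trained networks look in the newest picture that a camera, given by its name, has taken for a name from the list of things; names that differ only in an ending like _2 or _b are one class to them, and where a whole thing is asked for, a point or a joint stands for the part that bears it (a point fixed in the world has none). Each returns a list of dicts, best first, with "confidence" (0 to 1); they miss things now and then, are a little off and sometimes report something else, mostly with a low value. They report only what shows in the picture. A call takes as long as a camera call. They do not tell look-alikes from the thing itself.
- spotter.boxes_of(camera, thing): "location" ([x, y, z] in m, in world coordinates, good to about 4 mm: the middle of the surface that is visible of it).
- spotter.silhouettes(camera, thing): "region" (480x640 bool, what is visible of it).
The state is a dict: "t": time; "joint_pos": joint angles; "joint_vel": joint speeds; "effort": joint torques, N m; "tool_pos": TCP position; "orientation": TCP orientation; "ft_force": force on the tool from outside, world axes, zero at the start; "ft_torque": the same for the moment, N m; "width": opening from 0.0 (shut) to 1.0 (fully open).
Only numpy, scipy, OpenCV 4.12 (cv2) and the standard library are available. Lean on these libraries where they do the work, as an engineer would, in place of code of your own. Each camera call takes 0.05 s, during which the arm holds its last target. There are 200 camera calls.

TASK

The heating run is over: flip the warmer's toggle off before you draw any rack out, then take the racks with orange caps out of its lanes and stand them in the white tray. With the switch still off, push every waiting rack with blue caps into a lane of its own, fully home until the side ball clicks, and only then flip the toggle back on. Leave the spray bottle and the hand scanner where they are.

Things in the scene. Friction and masses are not known exactly. Their poses are not given: they have to be found in the camera images.
- orange0: yellow tube rack, ORANGE caps (heated), in a lane of the warmer at the start; 130 mm long (own x), 50 wide (y), 100 tall, 0.2-0.3 kg; both ends alike. Origin: centre of underside. Handle: upright plate in the middle, 34 mm long (x), 12 thick (y), from 45 to 100 mm up. Foot 130 x 50, 20 mm high, with a rounded notch (23 mm wide at its mouth) for the ball in the middle of each long side.
- orange1: yellow tube rack, ORANGE caps (heated), in a lane of the warmer at the start; 130 mm long (own x), 50 wide (y), 100 tall, 0.2-0.3 kg; both ends alike. Origin: centre of underside. Shape as the other racks: body above the foot 106 x 44 mm, up to 45 mm; the tubes stand to 71 mm, 20 to 53 mm from the middle on either side of the handle. Two or three of orange0-2 are present.
- orange2: yellow tube rack, ORANGE caps (heated), in a lane of the warmer at the start; 130 mm long (own x), 50 wide (y), 100 tall, 0.2-0.3 kg; both ends alike. Origin: centre of underside. Shape as the other racks. Two or three of orange0-2 are present.
- blue0: yellow tube rack, BLUE caps (to be heated), on the blue pad at the start; 130 mm long (own x), 50 wide (y), 100 tall, 0.2-0.3 kg; both ends alike. Origin: centre of underside. Handle: upright plate in the middle, 34 mm long (x), 12 thick (y), from 45 to 100 mm up. Foot 130 x 50, 20 mm high, with a rounded notch (23 mm wide at its mouth) for the ball in the middle of each long side.
- blue1: yellow tube rack, BLUE caps (to be heated), on the blue pad at the start; 130 mm long (own x), 50 wide (y), 100 tall, 0.2-0.3 kg; both ends alike. Origin: centre of underside. Shape as the other racks: body above the foot 106 x 44 mm, up to 45 mm; the tubes stand to 71 mm, 20 to 53 mm from the middle on either side of the handle. Two or three of blue0-2 are present.
- blue2: yellow tube rack, BLUE caps (to be heated), on the blue pad at the start; 130 mm long (own x), 50 wide (y), 100 tall, 0.2-0.3 kg; both ends alike. Origin: centre of underside. Shape as the other racks. Two or three of blue0-2 are present.
- tray: white open plastic tray, fixed, 200 mm (x) by 200 mm (y), 28 mm high, walls and floor 4 mm thick; holds three racks side by side with their long axes along its x. Origin: centre of its underside. It stands left or right of the warmer, the pad on the other side.
- pad: blue flat pad, fixed, 200 mm (x) by 235 mm (y), 3 mm thick, on which the blue-capped racks wait. Origin: centre of its underside.
- warmer: white dry-heat warmer, fixed, 228 x 316 mm, three open lanes side by side (53 mm wide, pitch 76), flat floor 35 mm above the table; control box at its right end. Origin: on its underside, in line with the racks' home places; x points into the lanes, y to its left. A lip 24 mm over the floor along the back stop covers the last 10 mm of a home rack's foot, so racks slide in and out, not up.
- lane0 (a point): left lane of the warmer, seen from the robot. Point on the lane floor under the middle of a rack that is fully home; x points into the lane, y left, z up. Walls 26 mm high run from x = -45 mm (with 11.5 mm round noses, to -57) to the back stop at x = +65.5.
- catch0 (a joint): side ball of lane 0: 0 = standing out (lane empty, or a rack clicked home), 0.002 to 0.0055 m = held back by a rack part way in. It stands 5.5 mm into the lane; a rack's nose forces it back (6 to 12 N along the lane), and it springs out into the rack's notch at home.
- lane1 (a point): middle lane of the warmer, seen from the robot. Point as for lane0. The floor goes on in front of the walls to x = -148 mm: a rack can be set down there, in line, and pushed in along x.
- catch1 (a joint): side ball of lane 1: 0 = standing out (lane empty, or a rack clicked home), 0.002 to 0.0055 m = held back by a rack part way in. Drawing a rack out past the ball takes 6 to 12 N, too.
- lane2 (a point): right lane of the warmer, seen from the robot. Point as for lane0. The 18 mm side ball is in the +y wall at x = 0.
- catch2 (a joint): side ball of lane 2: 0 = standing out (lane empty, or a rack clicked home), 0.002 to 0.0055 m = held back by a rack part way in. 
- switch (a joint): the warmer's toggle, red bat lever 54 mm long, 9-13 mm thick. 0 = upright, the snap-over centre; +0.42 rad = ON, leaning to the warmer's +x (away from the robot, to the green dot); -0.42 = OFF, leaning to the robot (black dot). Takes about 4 N at the tip; thrown to its stop once past the centre, jumps back if let go before. ON at the start.
- switch_pivot (a point): fixed point at the foot of the toggle lever, on the flat top of the control box, 75 mm above the table; axes as the warmer's (x towards ON). The lever swings in its x-z plane. The box is 65 mm wide (y); the pivot is 82 mm to the side of lane 2's middle line.
- switch_tip (a point): tip of the toggle lever, 54 mm from the pivot
- spray: bystander: white spray bottle, 80 mm across, 205 mm tall; origin: centre of its underside
- scanner: bystander: black hand scanner lying down, 210 mm long, 50 mm high; origin under its middle
Not all that is in view belongs to the job. What is shaped like the blue1 but pink or purple is not meant.

How it is judged:
On the way, in this order (a step that is already met when the one before it is completed fails the run):
1. the toggle is off while the orange-capped racks are still home in their lanes (value of joint switch below -0.3 rad and ((x of orange0 in the frame of lane0 between -0.005 and 0.004 m and y of orange0 in the frame of lane0 between -0.006 and 0.006 m and z of orange0 in the frame of lane0 below 0.004 m and value of joint catch0 below 0.0013 m) or (x of orange0 in the frame of lane1 between -0.005 and 0.004 m and y of orange0 in the frame of lane1 between -0.006 and 0.006 m and z of orange0 in the frame of lane1 below 0.004 m and value of joint catch1 below 0.0013 m) or (x of orange0 in the frame of lane2 between -0.005 and 0.004 m and y of orange0 in the frame of lane2 between -0.006 and 0.006 m and z of orange0 in the frame of lane2 below 0.004 m and value of joint catch2 below 0.0013 m)) and ((x of orange1 in the frame of lane0 between -0.005 and 0.004 m and y of orange1 in the frame of lane0 between -0.006 and 0.006 m and z of orange1 in the frame of lane0 below 0.004 m and value of joint catch0 below 0.0013 m) or (x of orange1 in the frame of lane1 between -0.005 and 0.004 m and y of orange1 in the frame of lane1 between -0.006 and 0.006 m and z of orange1 in the frame of lane1 below 0.004 m and value of joint catch1 below 0.0013 m) or (x of orange1 in the frame of lane2 between -0.005 and 0.004 m and y of orange1 in the frame of lane2 between -0.006 and 0.006 m and z of orange1 in the frame of lane2 below 0.004 m and value of joint catch2 below 0.0013 m)) and ((x of orange2 in the frame of lane0 between -0.005 and 0.004 m and y of orange2 in the frame of lane0 between -0.006 and 0.006 m and z of orange2 in the frame of lane0 below 0.004 m and value of joint catch0 below 0.0013 m) or (x of orange2 in the frame of lane1 between -0.005 and 0.004 m and y of orange2 in the frame of lane1 between -0.006 and 0.006 m and z of orange2 in the frame of lane1 below 0.004 m and value of joint catch1 below 0.0013 m) or (x of orange2 in the frame of lane2 between -0.005 and 0.004 m and y of orange2 in the frame of lane2 between -0.006 and 0.006 m and z of orange2 in the frame of lane2 below 0.004 m and value of joint catch2 below 0.0013 m))), for 0.2 s.
2. with the toggle still off, the orange-capped racks stand in the tray and every blue-capped rack is clicked home in a lane (value of joint switch below -0.3 rad and x of orange0 in the frame of tray between -0.09 and 0.09 m and y of orange0 in the frame of tray between -0.085 and 0.085 m and z of each of orange0, orange1, orange2 in the frame of tray below 0.012 m and angle between each of orange0, orange1, orange2's own z axis and vertical below 0.1 rad and x of orange1 in the frame of tray between -0.09 and 0.09 m and y of orange1 in the frame of tray between -0.085 and 0.085 m and x of orange2 in the frame of tray between -0.09 and 0.09 m and y of orange2 in the frame of tray between -0.085 and 0.085 m and ((x of blue0 in the frame of lane0 between -0.005 and 0.004 m and y of blue0 in the frame of lane0 between -0.006 and 0.006 m and z of blue0 in the frame of lane0 below 0.004 m and value of joint catch0 below 0.0013 m) or (x of blue0 in the frame of lane1 between -0.005 and 0.004 m and y of blue0 in the frame of lane1 between -0.006 and 0.006 m and z of blue0 in the frame of lane1 below 0.004 m and value of joint catch1 below 0.0013 m) or (x of blue0 in the frame of lane2 between -0.005 and 0.004 m and y of blue0 in the frame of lane2 between -0.006 and 0.006 m and z of blue0 in the frame of lane2 below 0.004 m and value of joint catch2 below 0.0013 m)) and ((x of blue1 in the frame of lane0 between -0.005 and 0.004 m and y of blue1 in the frame of lane0 between -0.006 and 0.006 m and z of blue1 in the frame of lane0 below 0.004 m and value of joint catch0 below 0.0013 m) or (x of blue1 in the frame of lane1 between -0.005 and 0.004 m and y of blue1 in the frame of lane1 between -0.006 and 0.006 m and z of blue1 in the frame of lane1 below 0.004 m and value of joint catch1 below 0.0013 m) or (x of blue1 in the frame of lane2 between -0.005 and 0.004 m and y of blue1 in the frame of lane2 between -0.006 and 0.006 m and z of blue1 in the frame of lane2 below 0.004 m and value of joint catch2 below 0.0013 m)) and ((x of blue2 in the frame of lane0 between -0.005 and 0.004 m and y of blue2 in the frame of lane0 between -0.006 and 0.006 m and z of blue2 in the frame of lane0 below 0.004 m and value of joint catch0 below 0.0013 m) or (x of blue2 in the frame of lane1 between -0.005 and 0.004 m and y of blue2 in the frame of lane1 between -0.006 and 0.006 m and z of blue2 in the frame of lane1 below 0.004 m and value of joint catch1 below 0.0013 m) or (x of blue2 in the frame of lane2 between -0.005 and 0.004 m and y of blue2 in the frame of lane2 between -0.006 and 0.006 m and z of blue2 in the frame of lane2 below 0.004 m and value of joint catch2 below 0.0013 m))), for 0.3 s.
3. the toggle is on, with the racks so placed (value of joint switch above 0.3 rad and x of orange0 in the frame of tray between -0.09 and 0.09 m and y of orange0 in the frame of tray between -0.085 and 0.085 m and z of each of orange0, orange1, orange2 in the frame of tray below 0.012 m and angle between each of orange0, orange1, orange2's own z axis and vertical below 0.1 rad and x of orange1 in the frame of tray between -0.09 and 0.09 m and y of orange1 in the frame of tray between -0.085 and 0.085 m and x of orange2 in the frame of tray between -0.09 and 0.09 m and y of orange2 in the frame of tray between -0.085 and 0.085 m and ((x of blue0 in the frame of lane0 between -0.005 and 0.004 m and y of blue0 in the frame of lane0 between -0.006 and 0.006 m and z of blue0 in the frame of lane0 below 0.004 m and value of joint catch0 below 0.0013 m) or (x of blue0 in the frame of lane1 between -0.005 and 0.004 m and y of blue0 in the frame of lane1 between -0.006 and 0.006 m and z of blue0 in the frame of lane1 below 0.004 m and value of joint catch1 below 0.0013 m) or (x of blue0 in the frame of lane2 between -0.005 and 0.004 m and y of blue0 in the frame of lane2 between -0.006 and 0.006 m and z of blue0 in the frame of lane2 below 0.004 m and value of joint catch2 below 0.0013 m)) and ((x of blue1 in the frame of lane0 between -0.005 and 0.004 m and y of blue1 in the frame of lane0 between -0.006 and 0.006 m and z of blue1 in the frame of lane0 below 0.004 m and value of joint catch0 below 0.0013 m) or (x of blue1 in the frame of lane1 between -0.005 and 0.004 m and y of blue1 in the frame of lane1 between -0.006 and 0.006 m and z of blue1 in the frame of lane1 below 0.004 m and value of joint catch1 below 0.0013 m) or (x of blue1 in the frame of lane2 between -0.005 and 0.004 m and y of blue1 in the frame of lane2 between -0.006 and 0.006 m and z of blue1 in the frame of lane2 below 0.004 m and value of joint catch2 below 0.0013 m)) and ((x of blue2 in the frame of lane0 between -0.005 and 0.004 m and y of blue2 in the frame of lane0 between -0.006 and 0.006 m and z of blue2 in the frame of lane0 below 0.004 m and value of joint catch0 below 0.0013 m) or (x of blue2 in the frame of lane1 between -0.005 and 0.004 m and y of blue2 in the frame of lane1 between -0.006 and 0.006 m and z of blue2 in the frame of lane1 below 0.004 m and value of joint catch1 below 0.0013 m) or (x of blue2 in the frame of lane2 between -0.005 and 0.004 m and y of blue2 in the frame of lane2 between -0.006 and 0.006 m and z of blue2 in the frame of lane2 below 0.004 m and value of joint catch2 below 0.0013 m))), for 0.3 s.
At the end, for the whole second after the job is handed in: toggle ON (over 0.3 rad); each orange-capped rack upright (0.1 rad) on the tray floor; each blue-capped rack in a lane within 5 mm of fully home, on its floor (4 mm), the ball sprung out into the notch (catch under 1.3 mm); all racks at rest (all of step 3 and linear speed of each of orange0, orange1, orange2, blue0, blue1, blue2 below 0.02 m/s); the robot touches nothing.
It fails at once if the spray is pushed more than 30 mm or tipped (distance of spray from where it was at the start of the episode above 0.03 m or angle between spray's own z axis and vertical above 0.3 rad).
It fails at once if the scanner is pushed more than 30 mm or tipped (distance of scanner from where it was at the start of the episode above 0.03 m or angle between scanner's own z axis and vertical above 0.3 rad).
Of orange0, orange1, orange2 only 2 to 3 are there at a start; the rules pass over those that are not, and their reading is None.
Of blue0, blue1, blue2 only 2 to 3 are there at a start; the rules pass over those that are not, and their reading is None.
At some moment in a run one of blue0, blue1, blue2 may be knocked a few centimetres aside while the robot is not near it.
Once in a run the grip may slacken for a moment while it holds something.
It also fails if it takes over 210 s, if anything falls off the work surface, if the arm or the gripper's body presses on something with over 40 N, if the wrist force passes 120 N, or if a joint passes its speed limit or range.

## Working session

There is one attempt and no reset: what is moved stays moved. The work goes in short steps, Python scripts to look and compute and a tool call to move; the robot and the scene stay as the last step left them, time stands still between calls to the robot, and variables do not carry over. Pictures are saved under pics/ and viewed, about 12 in all and at most 16, crops included, and the job is handed in when it is done.

Besides the shell and the picture viewer there is one more tool, called after "Request:" by a JSON object that holds its "op" and its "data". step_arm: Moves the arm, as the interface text tells. Its arguments: {"type":"object","properties":{"deltas":{"type":"array","items":{"type":"array"}},"grip_force":{"type":"number"}},"required":["deltas"]}

```bash
ls; mkdir -p pics; python3 - <<'E'
from rig import r, eyes, spotter
import cv2,numpy as np
s=r.observe();print({k:np.round(v,3) for k,v in s.items()})
for c in("scene","top"):
    im=eyes.grab_frame(c);cv2.imwrite(f"pics/{c}0.png",im[...,::-1]);print(c,eyes.get_calibration(c))
    for t in("orange0","blue0","tray","pad","warmer","switch","switch_tip","spray","scanner"):
        print(t,[(np.round(d["location"],3).tolist(),round(d["confidence"],2)) for d in spotter.boxes_of(c,t)])
print(eyes.get_calibration("wrist"))
E
```

```text
pics
{'t': np.float64(0.0), 'joint_pos': array([-1.482,  0.182,  1.608, -0.   ,  1.354, -0.206]), 'joint_vel': array([-0.001,  0.001,  0.   ,  0.001,  0.   , -0.001]), 'effort': array([-1.0000e-03, -4.4487e+01, -3.5134e+01, -0.0000e+00,  9.0000e-03,
       -0.0000e+00]), 'tool_pos': array([ 0.167, -0.55 ,  0.23 ]), 'orientation': array([ 0.568,  0.422,  0.568, -0.421]), 'ft_force': array([-0.027, -0.225, -0.374]), 'ft_torque': array([-0.015, -0.046,  0.005]), 'width': np.float64(1.001)}
scene {'fx': 562.5945948222425, 'fy': 562.5945948222425, 'cx': 314.7651965070033, 'cy': 243.11295893255456, 'origin': array([ 1.23142015, -0.54383019,  1.37678624]), 'orientation': array([-0.28825472,  0.8682323 ,  0.38308545, -0.12777882])}
orange0 [([0.622, 0.12, 0.083], 0.91), ([0.614, 0.05, 0.08], 0.6)]
blue0 [([0.521, 0.357, 0.042], 0.87), ([0.323, 0.262, 0.042], 0.71), ([0.549, 0.589, 0.048], 0.66), ([0.535, 0.279, 0.047], 0.62)]
tray [([0.493, -0.348, 0.002], 0.57)]
pad [([0.537, 0.384, 0.004], 0.83)]
warmer [([0.583, -0.018, 0.061], 0.95)]
switch [([0.586, -0.017, 0.056], 0.35)]
switch_tip []

[... 611 characters left out ...]
0.72)]
pad [([0.513, 0.288, 0.049], 0.64), ([0.509, 0.403, 0.001], 0.57)]
warmer [([0.548, -0.002, 0.063], 0.22)]
switch [([0.543, -0.091, 0.109], 0.56)]
switch_tip [([0.549, -0.093, 0.111], 0.59)]
spray []
scanner [([0.738, -0.296, 0.05], 0.8)]
{'fx': 371.64829954431775, 'fy': 371.64829954431775, 'cx': 327.1542499662441, 'cy': 238.78181495324841, 'mount': array([[-5.24862952e-04, -2.94492217e-01,  9.55653734e-01,
        -1.42122790e-01],
       [ 8.17886332e-05, -9.55653875e-01, -2.94492215e-01,
         7.57372580e-02],
       [ 9.99999859e-01, -7.64064406e-05,  5.25673429e-04,
        -3.50350931e-04],
       [ 0.00000000e+00,  0.00000000e+00,  0.00000000e+00,
         1.00000000e+00]])}
```

View pics/scene0.png

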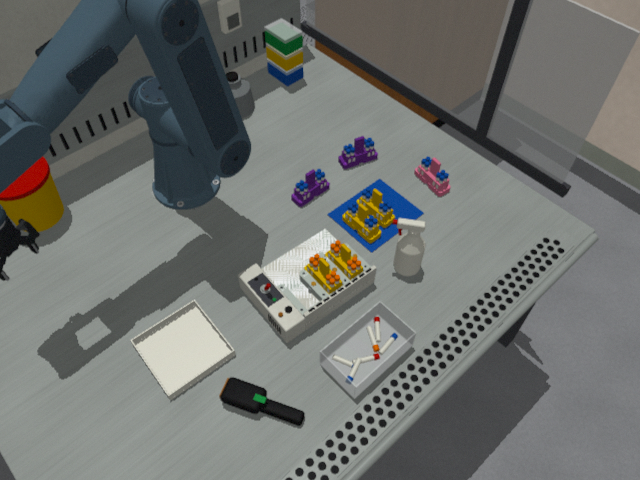

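View pics/top0.png

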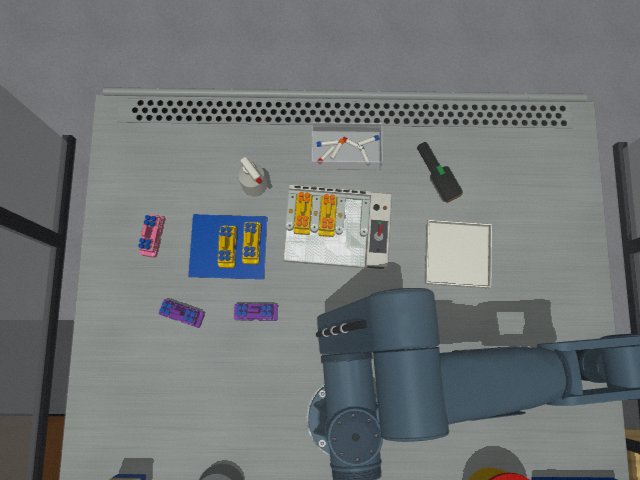

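```bash
python3 - <<'E'
import cv2
im=cv2.imread("pics/top0.png")[178:283,185:395]
im=cv2.resize(im,None,fx=3.8,fy=3.8,interpolation=cv2.INTER_CUBIC)
cv2.imwrite("pics/c1.png",im)
E
```

```text
(no output)
```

View pics/c1.png

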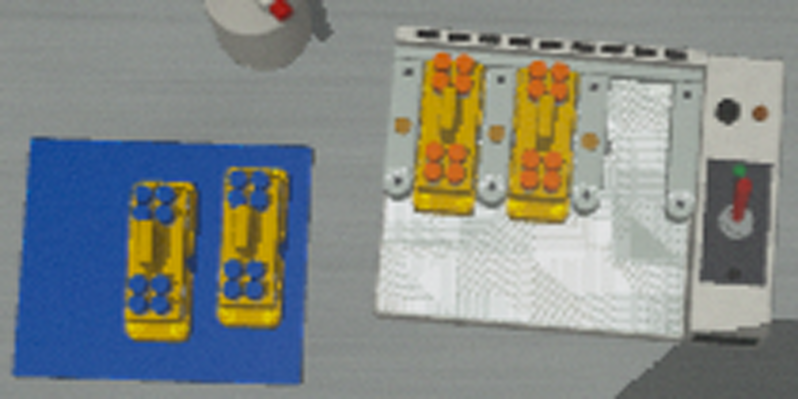

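```bash
cat > h.py <<'E'
import numpy as np, cv2
from rig import r, eyes, spotter
from scipy.spatial.transform import Rotation as R
def cam(n):
    c=eyes.get_calibration(n); q=c["orientation"]; return c,R.from_quat([q[1],q[2],q[3],q[0]]).as_matrix()
def pix2w(n,uv,z):
    c,M=cam(n); d=M@np.array([(uv[0]-c["cx"])/c["fx"],(uv[1]-c["cy"])/c["fy"],1]); o=np.array(c["origin"])
    return o+d*(z-o[2])/d[2]
def tool():
    s=r.observe(); q=s["orientation"]; return np.array(s["tool_pos"]),R.from_quat([q[1],q[2],q[3],q[0]]).as_matrix(),s
def wpix2w(uv,z,T=None):
    p,M=(T or tool()[:2]); c=eyes.get_calibration("wrist"); m=np.array(c["mount"])
    v=np.array([(uv[0]-c["cx"])/c["fx"],(uv[1]-c["cy"])/c["fy"]]); th=np.hypot(*v)
    d=np.r_[v/th*np.sin(th),np.cos(th)]; o=p+M@m[:3,3]; d=M@m[:3,:3]@d
    return o+d*(z-o[2])/d[2]
def w2wpix(P,T):
    p,M=T; c=eyes.get_calibration("wrist"); m=np.array(c["mount"])
    q=np.linalg.inv(m)@np.r_[M.T@(np.array(P)-p),1]; th=np.arctan2(np.hypot(q[0],q[1]),q[2]); k=th/np.hypot(q[0],q[1])
    return np.array([c["cx"]+c["fx"]*k*q[0],c["cy"]+c["fy"]*k*q[1]])
E
python3 - <<'E'
from h import *
f=lambda u,v,z:pix2w("top",(185+(u+.5)/3.8-.5,178+(v+.5)/3.8-.5),z)
N=np.array([f(*p,.061) for p in [(398,180),(491,186),(587,196),(681,204)]]);print(N.round(4),np.diff(N,axis=0).round(4))
d=N[0]-N[3];yaw=np.arctan2(-d[0],d[1]);print("yaw",yaw)
c,s=np.cos(yaw),np.sin(yaw);m=N.mean(0);O=m[:2]+.0455*np.array([c,s]);print("origin",O)
print("lanes",[ (O+k*.076*np.array([-s,c])).round(4) for k in(1,0,-1)],"pivot",O-.158*np.array([-s,c]))
print("pivot px",f(736,222,.078),"tip",f(744,185,.124))
print("orange handle tops",f(448,112,.135),f(544,122,.135))
print("blue handle",f(147,243,.103),f(242,228,.103))
for P in [(130,182,.045),(195,182,.045)]: pass
print("tray corners",[pix2w("top",p,.028).round(3) for p in [(427,222),(492,223),(426,284),(490,288)]])
# yellow mask rects
im=cv2.imread("pics/top0.png");hsv=cv2.cvtColor(im,cv2.COLOR_BGR2HSV)
m=cv2.inRange(hsv,(20,120,80),(35,255,255));m=cv2.morphologyEx(m,cv2.MORPH_CLOSE,np.ones((7,7)))
for k in cv2.findContours(m,0,2)[0]:
    if cv2.contourArea(k)>300:print(cv2.minAreaRect(k))
p,M,_=tool();print(M.round(3))
E
```

```text
[[ 0.5697  0.1752  0.061 ]
 [ 0.5655  0.1004  0.061 ]
 [ 0.5581  0.0232  0.061 ]
 [ 0.5524 -0.0523  0.061 ]] [[-0.0041 -0.0748  0.    ]
 [-0.0074 -0.0772  0.    ]
 [-0.0058 -0.0755  0.    ]]
yaw -0.07600803889203454
origin [0.60679521 0.05817675]
lanes [array([0.6126, 0.134 ]), array([0.6068, 0.0582]), array([ 0.601 , -0.0176])] pivot [ 0.5947975  -0.09936707]
pivot px [ 0.53450393 -0.09436443  0.078     ] tip [ 0.55422989 -0.09560008  0.124     ]
orange handle tops [0.60715594 0.13414104 0.135     ] [0.59999927 0.05984182 0.135     ]
blue handle [0.50777385 0.36746437 0.103     ] [0.52045511 0.29405078 0.103     ]
tray corners [array([ 0.591, -0.253,  0.028]), array([ 0.59 , -0.457,  0.028]), array([ 0.397, -0.244,  0.028]), array([ 0.386, -0.44 ,  0.028])]
((226.61546325683594, 246.4597930908203), (16.437572479248047, 41.548011779785156), 2.6025619506835938)
((251.11207580566406, 242.59483337402344), (16.148555755615234, 41.575191497802734), 3.3664605617523193)
((314.3199462890625, 214.92063903808594), (51.15070724487305, 39.73202896118164), 5.355824947357178)
[[ 0.     0.957  0.291]
 [-0.     0.291 -0.957]
 [-1.     0.     0.   ]]
```

Request:
{"op": "step_arm", "data": {"deltas": [[0,[0,0,0],7.1],[0,[0,0,0],7.1],[0,[0,0,0],7.1],[0,[0,24,-29],0],[0,[0,24,-29],0],[0,[0,24,-29],0],[0,[0,24,-29],0],[0,[0,24,-29],0],[0,[0,24,-29],0],[0,[0,24,-29],0],[0,[0,24,-29],0]], "grip_force": 60}}

```text
t: 1.92
tool_pos: [0.3774, -0.3322, 0.2316]
orientation: [-0.481, -0.519, -0.48, 0.519]
ft_force: [-0.4, 0.2, 0.5]
width: 0.002
```

Request:
{"op": "step_arm", "data": {"deltas": [[0,[0,24,-29],0],[0,[0,24,-29],0],[0,[0,24,-29],0],[0,[0,24,-29],0],[0,[0,24,-29],0],[0,[0,24,-29],0],[0,[0,0,0],0],[0,[0,0,0],0]]}}

```text
t: 2.58
tool_pos: [0.5342, -0.1695, 0.2311]
orientation: [-0.481, -0.518, -0.481, 0.518]
ft_force: [0.3, -1.0, 0.8]
width: -0.0
```

```bash
python3 - <<'E'
from h import *
p,M,_=tool();print(p,M.round(3))
im=eyes.grab_frame("wrist");np.savez("w1.npz",p=p,M=M)
im=im[...,::-1].copy()
O=np.array([.6068,.0582]);ex=np.array([.997,-.076]);ey=np.array([.076,.997])
def mk(x,y,z,col):
    q=w2wpix(np.r_[O+x*ex+y*ey,z],(p,M));print(x,y,z,q.round(1));cv2.circle(im,tuple(int(round(v)) for v in q),3,col,1)
for y in(.114,.038,-.038,-.114):mk(-.0455,y,.061,(255,0,255))
mk(-.06,-.158,.075,(0,255,0));mk(-.038,-.158,.124,(0,255,0))
for y in(.076,0):mk(0,y,.135,(0,0,0))
cv2.imwrite("pics/w1.png",im)
E
```

```text
[ 0.53423343 -0.16949798  0.23113669] [[-0.     0.997 -0.073]
 [ 0.    -0.073 -0.997]
 [-1.    -0.    -0.   ]]
-0.0455 0.114 0.061 [ 19.6 212.3]
-0.0455 0.038 0.061 [ 65.6 210.1]
-0.0455 -0.038 0.061 [123.7 208. ]
-0.0455 -0.114 0.061 [195.2 206.2]
-0.06 -0.158 0.075 [239.5 225.7]
-0.038 -0.158 0.124 [222.3 213.8]
0 0.076 0.135 [-13.4 181.9]
0 0 0.135 [ 39.  175.2]
```

View pics/w1.png

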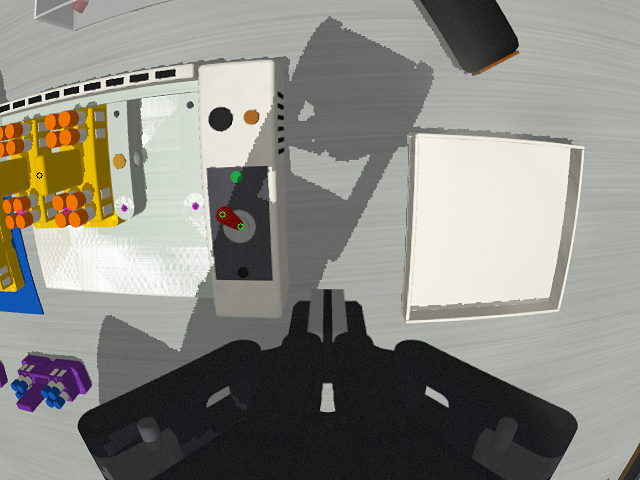

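Request:
{"op": "step_arm", "data": {"deltas": [[0,[0,19,-25],0],[0,[0,19,-25],0],[0,[0,19,-25],0],[0,[0,0,0],0],[0,[33,0,0],0],[0,[33,0,0],0],[0,[33,0,0],0],[0,[32,0,0],0],[0,[0,0,0],0],[0,[0,-10,0],0],[0,[0,-10,0],0]]}}

```text
t: 3.55
tool_pos: [0.5757, -0.1009, 0.1012]
orientation: [-0.48, -0.519, -0.48, 0.519]
ft_force: [0.3, -0.9, 0.3]
width: -0.001
```

Request:
{"op": "step_arm", "data": {"deltas": [[0,[0,-8,0],0],[0,[0,-8,0],0],[0,[0,-7,0],0],[0,[0,-6,0],0],[0,[0,-5,0],0],[0,[0,-4,0],0],[0,[0,0,0],0],[0,[0,0,0],0]]}}

```text
t: 4.22
tool_pos: [0.5383, -0.0966, 0.1006]
orientation: [0.481, 0.519, 0.48, -0.519]
ft_force: [2.2, 0.0, 1.2]
width: 0.005
```

Request:
{"op": "step_arm", "data": {"deltas": [[0,[0,10,0],0],[0,[0,15,0],0],[0,[-35,0,0],0],[0,[-35,0,0],0],[0,[-35,0,0],0],[0,[-25,0,0],0],[0,[0,0,0],0],[0,[0,0,0],0]]}}

```text
t: 4.88
tool_pos: [0.5635, -0.0985, 0.2318]
orientation: [0.481, 0.519, 0.48, -0.519]
ft_force: [-0.3, 1.2, -0.2]
width: 0.001
```

```bash
python3 - <<'E'
from h import *
d=np.load("w1.npz");T=(d["p"],d["M"])
for q in [(412,135),(583,148),(407,321),(558,310)]:print("tray",wpix2w(q,.028,T).round(4))
print("green/black dots",wpix2w((236,177),.076,T).round(4),wpix2w((243,272),.076,T).round(4))
p,M,_=tool();print(p)
im=eyes.grab_frame("wrist")[...,::-1].copy()
O=np.array([.6068,.0582]);ex=np.array([.997,-.076]);ey=np.array([.076,.997])
for a in(.022,-.022):
    q=w2wpix(np.r_[O+(-.06+a)*ex-.158*ey,.124],(p,M));print(q);cv2.circle(im,tuple(int(round(v)) for v in q),3,(0,255,0),1)
for y in(.076,0):
    q=w2wpix(np.r_[O+y*ey,.135],(p,M));print(q);cv2.circle(im,tuple(int(round(v)) for v in q),3,(0,0,0),1)
cv2.imwrite("pics/w2.png",im)
E
```

```text
tray [ 0.5988 -0.2532  0.028 ]
tray [ 0.5866 -0.453   0.028 ]
tray [ 0.4045 -0.2461  0.028 ]
tray [ 0.3922 -0.4415  0.028 ]
green/black dots [ 0.5766 -0.0973  0.076 ] [ 0.4932 -0.092   0.076 ]
[ 0.56351983 -0.09849687  0.2317662 ]
[325.41312782 246.32912304]
[325.54439475 302.01984429]
[ 40.65981081 205.20959215]
[111.08228314 201.28447822]
```

View pics/w2.png

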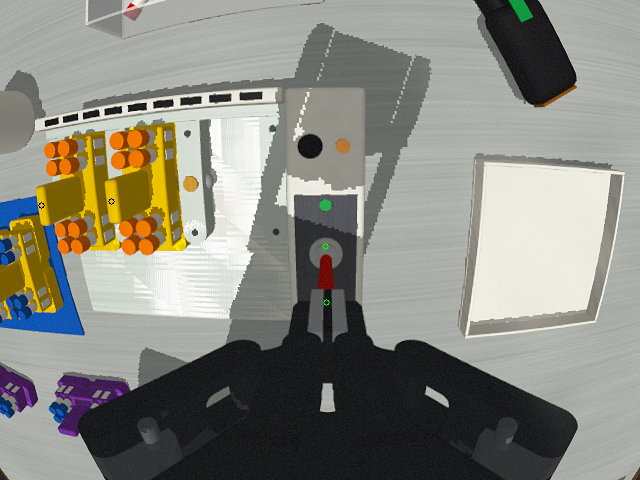

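Request:
{"op": "step_arm", "data": {"deltas": [[45,[0,8,-40],0],[45,[0,8,-40],0],[45,[0,8,-40],0],[45,[0,8,-39],0],[45,[0,0,0],0],[45,[0,0,0],0],[45,[30,0,0],0],[45,[30,0,0],0],[45,[30,0,0],0],[45,[26,0,0],0],[45,[20,0,0],0],[45,[0,0,0],0]]}}

```text
t: 5.93
tool_pos: [0.602, 0.0566, 0.0877]
orientation: [-0.477, -0.516, -0.483, 0.522]
ft_force: [-1.5, -0.3, -0.6]
width: 0.528
```

Request:
{"op": "step_arm", "data": {"deltas": [[0,[0,0,0],0],[0,[0,0,0],0],[0,[0,0,0],0],[0,[0,0,0],0],[0,[0,0,0],0]], "grip_force": 70}}

```text
t: 6.35
tool_pos: [0.6082, 0.0574, 0.0959]
orientation: [0.481, 0.519, 0.48, -0.518]
ft_force: [-0.4, 0.4, 2.4]
width: 0.131
```

Request:
{"op": "step_arm", "data": {"deltas": [[0,[0,-6,0],0],[0,[0,-6,0],0],[0,[0,-8,0],0],[0,[0,-10,0],0],[0,[0,-10,0],0],[0,[0,-15,0],0],[0,[0,-15,0],0],[0,[0,0,0],0],[0,[-15,0,0],0],[0,[-25,0,0],0],[0,[-30,0,0],0],[0,[-30,0,0],0]]}}

```text
t: 7.35
tool_pos: [0.5358, 0.0635, 0.1946]
orientation: [-0.48, -0.518, -0.481, 0.519]
ft_force: [1.9, -0.2, -1.7]
width: 0.132
```

Request:
{"op": "step_arm", "data": {"deltas": [[0,[-20,0,0],0],[0,[0,0,0],0],[0,[0,0,0],0]]}}

```text
t: 7.6
tool_pos: [0.5375, 0.0633, 0.215]
orientation: [0.481, 0.519, 0.48, -0.518]
ft_force: [0.3, -0.3, -2.9]
width: 0.129
```

Request:
{"op": "step_arm", "data": {"deltas": [[0,[0,-1,20],0],[0,[0,-1,35],0],[0,[0,-1,40],0],[0,[0,-1,40],0],[0,[0,-1,40],0],[0,[0,-1,40],0],[0,[0,-1,40],0],[0,[0,-1,40],0],[0,[0,-1,40],0],[0,[0,-1,40],0],[0,[0,-1,40],0],[0,[0,0,27],0]]}}

```text
t: 8.6
tool_pos: [0.4901, -0.3791, 0.2109]
orientation: [-0.478, -0.519, -0.481, 0.52]
ft_force: [1.0, -0.5, -2.6]
width: 0.133
```

Request:
{"op": "step_arm", "data": {"deltas": [[0,[0,0,12],0],[0,[0,0,0],0],[0,[30,0,0],0],[0,[30,0,0],0],[0,[30,0,0],0],[0,[25,0,0],0],[0,[15,0,0],0],[0,[10,0,0],0],[0,[0,0,0],0],[0,[0,0,0],0]]}}

```text
t: 9.43
tool_pos: [0.4914, -0.3873, 0.0737]
orientation: [0.48, 0.519, 0.481, -0.519]
ft_force: [0.3, -0.7, -2.7]
width: 0.128
```

Down 7 mm more, then release and rise.

Request:
{"op": "step_arm", "data": {"deltas": [[0,[4,0,0],0],[0,[3,0,0],0],[0,[0,0,0],0],[0,[0,0,0],0]]}}

```text
t: 9.77
tool_pos: [0.4916, -0.3889, 0.0678]
orientation: [0.481, 0.519, 0.48, -0.519]
ft_force: [-0.1, -0.2, -2.3]
width: 0.13
```

Request:
{"op": "step_arm", "data": {"deltas": [[45,[0,0,0],0],[45,[0,0,0],0],[45,[0,0,0],0],[45,[-20,0,0],0],[45,[-35,0,0],0],[45,[-40,0,0],0],[45,[-40,0,0],0],[45,[-30,0,0],0],[45,[0,0,0],0]]}}

```text
t: 10.52
tool_pos: [0.4943, -0.3918, 0.2418]
orientation: [-0.486, -0.519, -0.475, 0.519]
ft_force: [-0.4, -1.1, 0.5]
width: 0.528
```

Request:
{"op": "step_arm", "data": {"deltas": [[45,[0,6,-38],0],[45,[0,6,-38],0],[45,[0,6,-38],0],[45,[0,6,-38],0],[45,[0,6,-38],0],[45,[0,6,-38],0],[45,[0,6,-38],0],[45,[0,6,-38],0],[45,[0,6,-38],0],[45,[0,6,-38],0],[45,[0,6,-38],0],[45,[0,6,-38],0]]}}

```text
t: 11.52
tool_pos: [0.5986, 0.0624, 0.2326]
orientation: [0.481, 0.519, 0.48, -0.519]
ft_force: [0.4, -0.9, 0.4]
width: 0.528
```

Request:
{"op": "step_arm", "data": {"deltas": [[45,[0,6,-38],0],[45,[0,4,-36],0],[45,[0,0,0],0],[45,[0,0,0],0],[45,[0,0,0],0]]}}

```text
t: 11.93
tool_pos: [0.6138, 0.1334, 0.2321]
orientation: [-0.481, -0.519, -0.48, 0.519]
ft_force: [-0.1, -0.2, 0.1]
width: 0.526
```

Request:
{"op": "step_arm", "data": {"deltas": [[45,[34,0,0],0],[45,[34,0,0],0],[45,[30,0,0],0],[45,[24,0,0],0],[45,[14,0,0],0],[45,[0,0,0],0],[45,[0,0,0],0],[0,[0,0,0],0],[0,[0,0,0],0],[0,[0,0,0],0],[0,[0,0,0],0],[0,[0,0,0],0]]}}

```text
t: 12.93
tool_pos: [0.6156, 0.1337, 0.0986]
orientation: [0.481, 0.52, 0.48, -0.518]
ft_force: [-0.1, 0.3, 6.2]
width: 0.129
```

Request:
{"op": "step_arm", "data": {"deltas": [[0,[0,-6,0],0],[0,[0,-6,0],0],[0,[0,-8,0],0],[0,[0,-10,0],0],[0,[0,-10,0],0],[0,[0,-15,0],0],[0,[0,-15,0],0],[0,[0,0,0],0],[0,[-15,0,0],0],[0,[-25,0,0],0],[0,[-30,0,0],0],[0,[-30,0,0],0]]}}

```text
t: 13.93
tool_pos: [0.5427, 0.1389, 0.1963]
orientation: [-0.48, -0.518, -0.481, 0.52]
ft_force: [0.7, -0.3, -2.3]
width: 0.13
```

Request:
{"op": "step_arm", "data": {"deltas": [[0,[-20,0,0],0],[0,[0,0,0],0],[0,[0,0,0],0]]}}

```text
t: 14.18
tool_pos: [0.5443, 0.139, 0.2168]
orientation: [0.481, 0.519, 0.48, -0.518]
ft_force: [-0.3, 0.5, -4.1]
width: 0.132
```

Request:
{"op": "step_arm", "data": {"deltas": [[0,[0,-1,20],0],[0,[0,-1,35],0],[0,[0,-1,40],0],[0,[0,-1,40],0],[0,[0,-1,40],0],[0,[0,-1,40],0],[0,[0,-1,40],0],[0,[0,-1,40],0],[0,[0,-1,40],0],[0,[0,-2,40],0],[0,[0,-2,40],0],[0,[0,-1,31],0]]}}

```text
t: 15.18
tool_pos: [0.4937, -0.3067, 0.2131]
orientation: [-0.478, -0.519, -0.482, 0.52]
ft_force: [-0.2, 0.3, -3.3]
width: 0.131
```

Request:
{"op": "step_arm", "data": {"deltas": [[0,[0,0,0],0],[0,[0,0,0],0],[0,[30,0,0],0],[0,[30,0,0],0],[0,[30,0,0],0],[0,[25,0,0],0],[0,[15,0,0],0],[0,[10,0,0],0],[0,[0,0,0],0],[0,[0,0,0],0]]}}

```text
t: 16.02
tool_pos: [0.4957, -0.3036, 0.0756]
orientation: [-0.48, -0.519, -0.481, 0.519]
ft_force: [0.2, 0.5, -2.8]
width: 0.133
```

Request:
{"op": "step_arm", "data": {"deltas": [[0,[4,0,0],0],[0,[2,0,0],0],[0,[0,0,0],0],[0,[0,0,0],0]]}}

```text
t: 16.35
tool_pos: [0.4962, -0.305, 0.0709]
orientation: [0.481, 0.519, 0.48, -0.519]
ft_force: [0.1, -0.6, -2.7]
width: 0.131
```

Request:
{"op": "step_arm", "data": {"deltas": [[45,[0,0,0],0],[45,[0,0,0],0],[45,[0,0,0],0],[45,[-20,0,0],0],[45,[-35,0,0],0],[45,[-40,0,0],0],[45,[-40,0,0],0],[45,[-40,0,0],0],[45,[0,0,-30],0],[45,[0,0,-40],0],[45,[0,0,-40],0],[45,[0,0,-40],0]]}}

```text
t: 17.35
tool_pos: [0.5074, -0.1541, 0.2461]
orientation: [0.481, 0.519, 0.48, -0.519]
ft_force: [1.2, -0.1, -0.2]
width: 0.527
```

Request:
{"op": "step_arm", "data": {"deltas": [[45,[0,0,-40],0],[45,[0,0,-40],0],[45,[0,0,-40],0],[45,[0,0,-40],0],[45,[0,0,-40],0],[45,[0,0,-40],0],[45,[0,0,-40],0],[45,[0,0,-40],0],[45,[0,0,0],0],[45,[0,0,0],0]]}}

```text
t: 18.18
tool_pos: [0.5318, 0.166, 0.2456]
orientation: [0.482, 0.518, 0.481, -0.518]
ft_force: [-0.2, -0.0, 0.2]
width: 0.526
```

```bash
python3 - <<'E'
from h import *
a=eyes.grab_frame("top");p,M,_=tool();b=eyes.grab_frame("wrist");print(p)
np.savez("w3.npz",p=p,M=M);cv2.imwrite("pics/t3.png",a[...,::-1]);cv2.imwrite("pics/w3.png",b[...,::-1])
a=cv2.resize(a[170:295,180:510],(800,303));b=cv2.resize(b,(390,292))
E=np.zeros((600,800,3),np.uint8);E[:303]=a;E[305:597,:390]=b;cv2.imwrite("pics/m3.png",E[...,::-1])
E
```

```text
[0.53193277 0.1644965  0.245461  ]
```

View pics/m3.png

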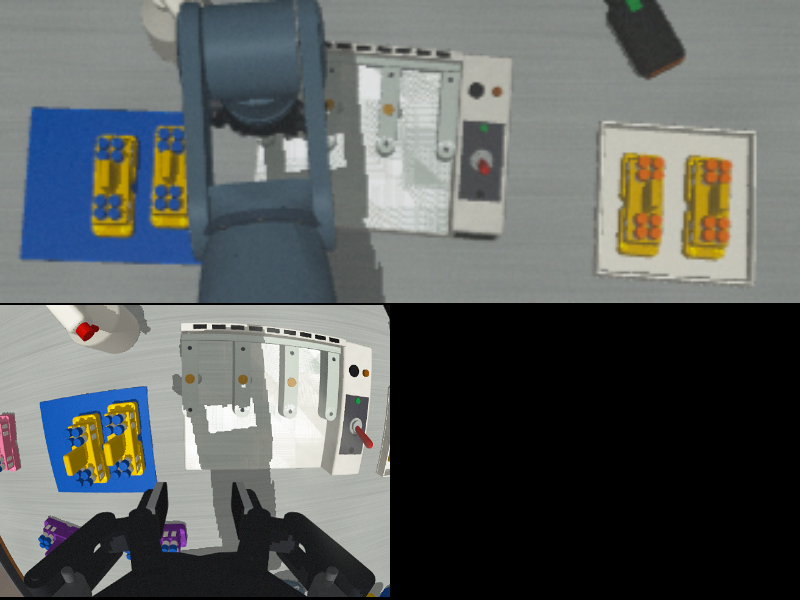

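View pics/w3.png

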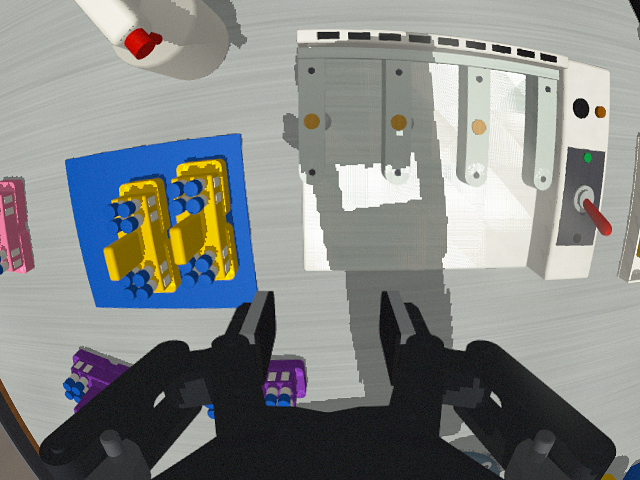

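```bash
python3 - <<'E'
from h import *
d=np.load("w3.npz");T=(d["p"],d["M"])
for n,q,z in [("nearBR",(238,279),.023),("nearTR",(226,160),.023),("farBR",(176,292),.023),("farTR",(163,180),.023),("near hdl",(170,247),.103),("far hdl",(106,262),.103)]:print(n,wpix2w(q,z,T).round(4))
for P in [(.527,.293),(.514,.367)]:
  print(P,w2wpix([*P,.103],T).round(1),w2wpix([P[0]-.065,P[1]-.025,.023],T).round(1),w2wpix([P[0]+.065,P[1]-.025,.023],T).round(1))
im=cv2.imread("pics/w3.png")[120:320,50:270];cv2.imwrite("pics/c3.png",cv2.resize(im,(660,600),interpolation=cv2.INTER_CUBIC))
E
```

```text
nearBR [0.457  0.2676 0.023 ]
nearTR [0.5853 0.2623 0.023 ]
farBR [0.4446 0.3454 0.023 ]
farTR [0.573  0.3351 0.023 ]
near hdl [0.5227 0.3009 0.103 ]
far hdl [0.5128 0.3731 0.103 ]
(0.527, 0.293) [177.2 241.6] [236.9 274.8] [219.9 154.1]
(0.514, 0.367) [110.8 260.5] [177.8 288.5] [156.5 175.2]
```

View pics/c3.png

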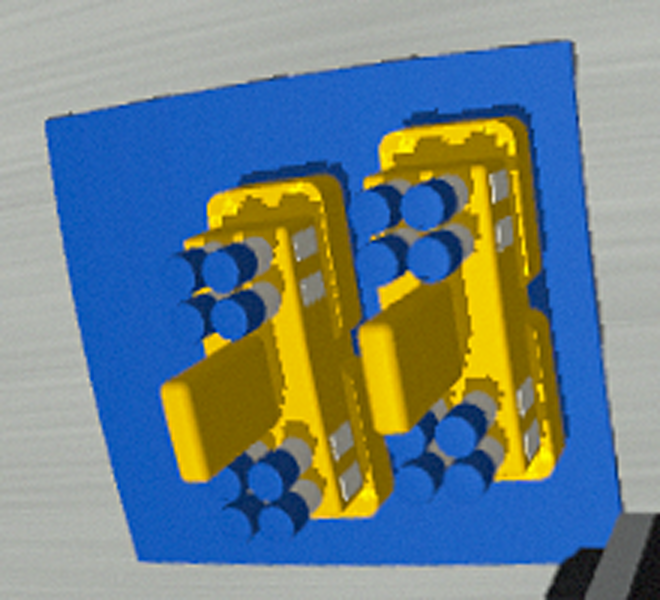

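Request:
{"op": "step_arm", "data": {"deltas": [[45,[0,-4,-25],0],[45,[0,-5,-35],0],[45,[0,-5,-35],0],[45,[0,-5,-30],0],[45,[0,0,0],0],[45,[35,0,0],0],[45,[35,0,0],0],[45,[20,0,0],0],[45,[0,0,0],0],[45,[0,0,0],0]]}}

```text
t: 19.12
tool_pos: [0.5227, 0.288, 0.1546]
orientation: [-0.48, -0.519, -0.48, 0.52]
ft_force: [0.6, -1.1, 0.5]
width: 0.525
```

```bash
python3 - <<'E'
from h import *
p,M,_=tool();b=eyes.grab_frame("wrist")[...,::-1].copy();print(p)
for P in [(.522,.291),(.511,.366)]:
  q=w2wpix([*P,.103],(p,M));print(q);cv2.circle(b,tuple(int(round(v)) for v in q),3,(255,255,255),1)
cv2.imwrite("pics/w4.png",b)
E
```

```text
[0.52268601 0.28798561 0.15462289]
[322.52799462 267.31738621]
[199.6440231  292.36944695]
```

View pics/w4.png

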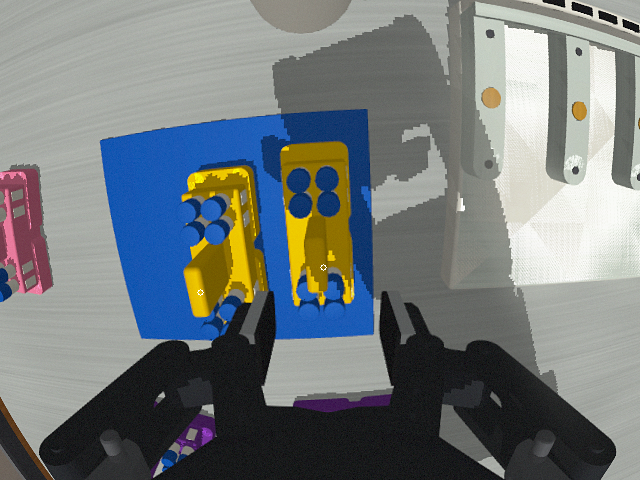

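Request:
{"op": "step_arm", "data": {"deltas": [[45,[0,-2,-5],0],[45,[30,0,0],0],[45,[30,0,0],0],[45,[20,0,0],0],[45,[10,0,0],0],[45,[0,0,0],0],[0,[0,0,0],0],[0,[0,0,0],0],[0,[0,0,0],0],[0,[0,0,0],0],[0,[0,0,0],0]]}}

```text
t: 20.08
tool_pos: [0.523, 0.2956, 0.0677]
orientation: [0.481, 0.52, 0.48, -0.517]
ft_force: [0.2, 0.1, 6.8]
width: 0.132
```

Request:
{"op": "step_arm", "data": {"deltas": [[0,[-15,0,0],0],[0,[-25,0,0],0],[0,[-35,0,0],0],[0,[-35,0,0],0],[0,[0,0,0],0],[0,[0,0,0],0]]}}

```text
t: 20.58
tool_pos: [0.5228, 0.2957, 0.1784]
orientation: [0.481, 0.521, 0.48, -0.517]
ft_force: [-0.1, 0.3, -2.0]
width: 0.131
```

Request:
{"op": "step_arm", "data": {"deltas": [[0,[0,-3,25],0],[0,[0,-4,40],0],[0,[0,-4,40],0],[0,[0,-4,40],0],[0,[0,-4,40],0],[0,[0,-4,30],0],[0,[0,-1,15],0],[0,[0,0,0],0],[0,[0,0,0],0],[0,[0,0,0],0]]}}

```text
t: 21.42
tool_pos: [0.4789, 0.0682, 0.1743]
orientation: [-0.48, -0.519, -0.481, 0.519]
ft_force: [1.3, 1.1, -2.2]
width: 0.129
```

```bash
cat > loc.py <<'E'
from h import *
def L(k=0):
    import time
    p,M,s=tool(); O=np.array([.6068,.0582]);ex=np.array([np.cos(-.076),np.sin(-.076)]);ey=np.array([-ex[1],ex[0]])
    d=p[:2]-O; print("warmer-frame x %.4f y %.4f z %.4f yaw %.4f"%(d@ex,d@ey,p[2],np.arctan2(M[1,1],M[0,1])),"tilt",M[:,0].round(3),"F",np.round(s["ft_force"],1),"w",round(s["width"],3),"t",round(s["t"],2))
if __name__=="__main__": L()
E
python3 loc.py
```

```text
warmer-frame x -0.1283 y 0.0002 z 0.1743 yaw -0.0772 tilt [-0.002  0.001 -1.   ] F [ 1.3  1.1 -2.2] w 0.129 t 21.42
```

Request:
{"op": "step_arm", "data": {"deltas": [[0,[25,0,0],0],[0,[25,0,0],0],[0,[13,0,0],0],[0,[7,0,0],0],[0,[3,0,0],0],[0,[0,0,0],0],[0,[0,0,0],0],[0,[0,0,0],0]]}}

```text
t: 22.08
tool_pos: [0.4805, 0.0678, 0.1034]
orientation: [0.481, 0.519, 0.48, -0.518]
ft_force: [0.7, -0.4, -3.0]
width: 0.129
```

```bash
python3 - <<'E'
from loc import *
L();b=eyes.grab_frame("wrist")[...,::-1];cv2.imwrite("pics/w5.png",b)
E
```

```text
warmer-frame x -0.1267 y -0.0000 z 0.1034 yaw -0.0765 tilt [ 0.002 -0.    -1.   ] F [ 0.7 -0.4 -3. ] w 0.129 t 22.08
```

View pics/w5.png

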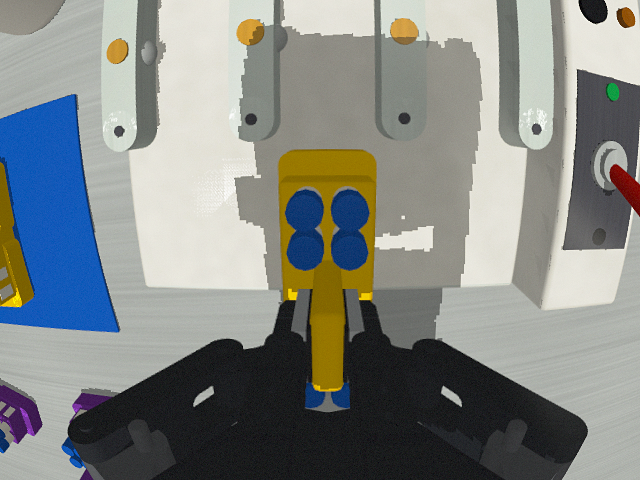

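Request:
{"op": "step_arm", "data": {"deltas": [[0,[2,0,0],0],[0,[1,0,0],0],[0,[0,10,0],0],[0,[0,15,0],0],[0,[0,15,0],0],[0,[0,15,0],0],[0,[0,12,0],0],[0,[0,10,0],0],[0,[0,8,0],0],[0,[0,0,0],0],[0,[0,0,0],0]]}}

```text
t: 23.05
tool_pos: [0.5642, 0.0602, 0.0999]
orientation: [-0.48, -0.518, -0.48, 0.52]
ft_force: [-4.3, -2.3, 3.7]
width: 0.132
```

```bash
python3 loc.py
```

```text
warmer-frame x -0.0426 y -0.0012 z 0.0999 yaw -0.0771 tilt [-0.001 -0.001 -1.   ] F [-4.3 -2.3  3.7] w 0.132 t 23.05
```

Request:
{"op": "step_arm", "data": {"deltas": [[0,[0,8,0],0],[0,[0,8,0],0],[0,[0,8,0],0],[0,[0,6,0],0],[0,[0,5,0],0],[0,[0,4,0],0],[0,[0,0,0],0],[0,[0,0,0],0]]}}

```text
t: 23.72
tool_pos: [0.6041, 0.0577, 0.0997]
orientation: [0.481, 0.519, 0.48, -0.518]
ft_force: [2.0, -1.7, -0.7]
width: 0.132
```

```bash
python3 loc.py
```

```text
warmer-frame x -0.0026 y -0.0007 z 0.0997 yaw -0.0773 tilt [ 0.002 -0.    -1.   ] F [ 2.  -1.7 -0.7] w 0.132 t 23.72
```

Request:
{"op": "step_arm", "data": {"deltas": [[0,[0,2,0],0],[0,[0,2,0],0],[0,[0,0,0],0],[0,[0,0,0],0]]}}

```text
t: 24.05
tool_pos: [0.6069, 0.0579, 0.0998]
orientation: [-0.48, -0.519, -0.481, 0.519]
ft_force: [-3.6, -0.7, 5.1]
width: 0.132
```

```bash
python3 loc.py
```

```text
warmer-frame x 0.0001 y -0.0003 z 0.0998 yaw -0.0769 tilt [-0.  0. -1.] F [-3.6 -0.7  5.1] w 0.132 t 24.05
```

Request:
{"op": "step_arm", "data": {"deltas": [[0,[0,2,0],0],[0,[0,1,0],0],[0,[0,0,0],0],[0,[0,0,0],0]]}}

```text
t: 24.38
tool_pos: [0.608, 0.0579, 0.1]
orientation: [-0.479, -0.518, -0.482, 0.52]
ft_force: [-13.4, 0.0, 12.0]
width: 0.127
```

```bash
python3 loc.py
```

```text
warmer-frame x 0.0012 y -0.0003 z 0.1000 yaw -0.0765 tilt [-0.005  0.    -1.   ] F [-13.4   0.   12. ] w 0.127 t 24.38
```

Request:
{"op": "step_arm", "data": {"deltas": [[0,[0,-2,0],0],[45,[0,0,0],0],[45,[0,0,0],0],[45,[0,0,0],0],[45,[-20,0,0],0],[45,[-35,0,0],0],[45,[-40,0,0],0],[45,[-40,0,0],0],[45,[0,-40,0],0],[45,[0,-40,-15],0],[45,[0,0,0],0],[45,[0,0,0],0]]}}

```text
t: 25.38
tool_pos: [0.5286, 0.0793, 0.234]
orientation: [-0.48, -0.518, -0.481, 0.519]
ft_force: [0.2, 0.2, 0.6]
width: 0.526
```

```bash
python3 - <<'E'
from loc import *
L();p,M,_=tool();b=eyes.grab_frame("wrist")[...,::-1].copy();np.savez("w6.npz",p=p,M=M)
O=np.array([.6068,.0582]);ex=np.array([.997,-.076]);ey=np.array([.076,.997])
for x,y,z in [(-.065,.025,.055),(-.065,-.025,.055),(0,0,.135)]:
  q=w2wpix(np.r_[O+x*ex+y*ey,z],(p,M));print(q.round(1));cv2.circle(b,tuple(int(round(v)) for v in q),3,(255,0,255),1)
q=w2wpix([.511,.366,.103],(p,M));print(q);cv2.circle(b,tuple(int(round(v)) for v in q),3,(255,255,255),1)
cv2.imwrite("pics/w6.png",b)
E
```

```text
warmer-frame x -0.0796 y 0.0151 z 0.2340 yaw -0.0756 tilt [-0.001  0.    -1.   ] F [0.2 0.2 0.6] w 0.526 t 25.38
[316.3 197.4]
[373.1 197.6]
[351.5 121.7]
[ 42.58894644 268.03535849]
```

View pics/w6.png

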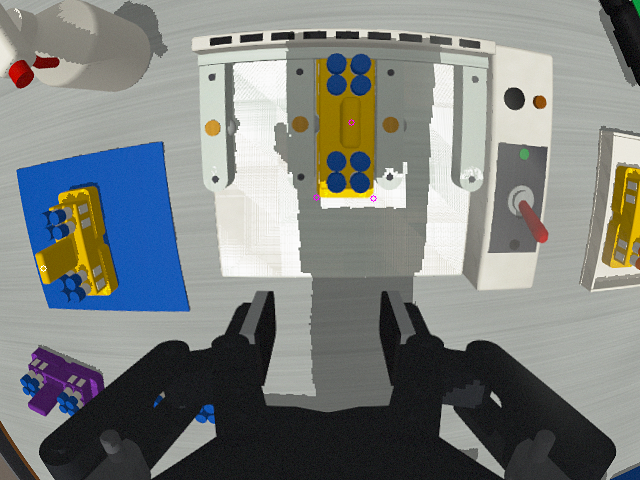

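Request:
{"op": "step_arm", "data": {"deltas": [[45,[0,-4,-25],0],[45,[0,-6,-40],0],[45,[0,-6,-40],0],[45,[0,-6,-40],0],[45,[0,-6,-40],0],[45,[0,-6,-40],0],[45,[0,-4,-35],0],[45,[0,-2,-25],0],[45,[30,0,0],0],[45,[40,0,0],0],[45,[0,0,0],0],[45,[0,0,0],0]]}}

```text
t: 26.43
tool_pos: [0.5116, 0.3648, 0.1615]
orientation: [-0.48, -0.517, -0.481, 0.521]
ft_force: [-0.2, 0.1, 1.7]
width: 0.524
```

```bash
python3 - <<'E'
from loc import *
L();p,M,_=tool();b=eyes.grab_frame("wrist")[...,::-1].copy();print(p)
print([(np.round(d["location"],3).tolist(),round(d["confidence"],2)) for d in spotter.boxes_of("wrist","blue0")])
q=w2wpix([.511,.366,.103],(p,M));print(q);cv2.circle(b,tuple(int(round(v)) for v in q),3,(255,255,255),1)
cv2.imwrite("pics/w7.png",b)
E
```

```text
warmer-frame x -0.1182 y 0.2985 z 0.1615 yaw -0.0773 tilt [-0.006 -0.003 -1.   ] F [-0.2  0.1  1.7] w 0.524 t 26.43
[0.51155932 0.36482041 0.16151949]
[([0.545, 0.592, 0.044], 0.95), ([0.525, 0.364, 0.047], 0.81), ([0.316, 0.266, 0.044], 0.67), ([0.316, 0.511, 0.05], 0.59), ([0.578, 0.146, 0.034], 0.56)]
[325.60902536 262.17030597]
```

View pics/w7.png

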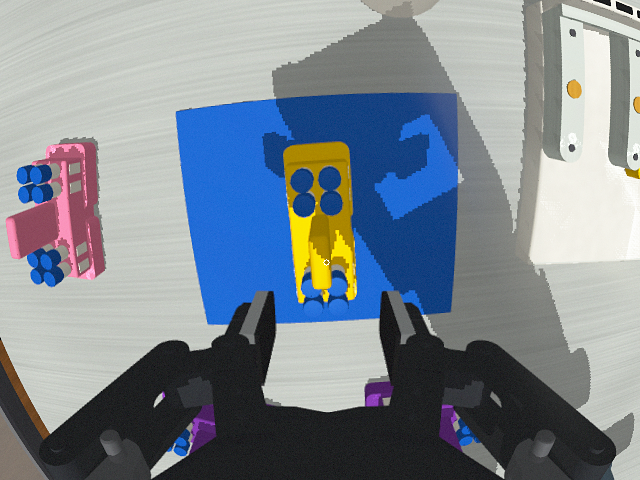

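Request:
{"op": "step_arm", "data": {"deltas": [[45,[0,-1,-4],0],[45,[30,0,0],0],[45,[35,0,0],0],[45,[20,0,0],0],[45,[10,0,0],0],[45,[0,0,0],0],[0,[0,0,0],0],[0,[0,0,0],0],[0,[0,0,0],0],[0,[0,0,0],0],[0,[0,0,0],0]]}}

```text
t: 27.45
tool_pos: [0.5136, 0.3705, 0.072]
orientation: [0.481, 0.52, 0.48, -0.517]
ft_force: [0.4, -0.0, 6.5]
width: 0.128
```

Request:
{"op": "step_arm", "data": {"deltas": [[0,[-15,0,0],0],[0,[-25,0,0],0],[0,[-35,0,0],0],[0,[-35,0,0],0],[0,[0,0,0],0],[0,[0,0,0],0]]}}

```text
t: 27.95
tool_pos: [0.5135, 0.3705, 0.1829]
orientation: [0.481, 0.521, 0.48, -0.517]
ft_force: [-0.7, 0.1, -3.4]
width: 0.13
```

```bash
python3 loc.py
```

```text
warmer-frame x -0.1167 y 0.3044 z 0.1829 yaw -0.0768 tilt [ 0.006  0.003 -1.   ] F [-0.7  0.1 -3.4] w 0.13 t 27.95
```

Request:
{"op": "step_arm", "data": {"deltas": [[0,[0,-1,25],0],[0,[0,-2,40],0],[0,[0,-2,40],0],[0,[0,-2,40],0],[0,[0,-2,40],0],[0,[0,-1,30],0],[0,[0,0,13],0],[0,[0,0,0],0],[0,[0,0,0],0],[0,[30,0,0],0],[0,[30,0,0],0]]}}

```text
t: 28.87
tool_pos: [0.486, 0.1443, 0.1199]
orientation: [0.482, 0.52, 0.48, -0.517]
ft_force: [0.1, -0.8, -2.2]
width: 0.129
```

Request:
{"op": "step_arm", "data": {"deltas": [[0,[10,0,0],0],[0,[0,0,0],0],[0,[0,0,0],0],[0,[0,0,0],0],[0,[0,0,0],0]]}}

```text
t: 29.28
tool_pos: [0.4852, 0.1435, 0.1104]
orientation: [0.481, 0.519, 0.48, -0.518]
ft_force: [0.7, 0.2, -3.8]
width: 0.13
```

```bash
python3 loc.py
```

```text
warmer-frame x -0.1277 y 0.0759 z 0.1104 yaw -0.0764 tilt [ 0.002  0.    -1.   ] F [ 0.7  0.2 -3.8] w 0.13 t 29.28
```

Request:
{"op": "step_arm", "data": {"deltas": [[0,[4,0,0],0],[0,[1,0,0],0],[0,[0,0,0],0],[0,[0,10,0],0],[0,[0,15,0],0],[0,[0,15,0],0],[0,[0,15,0],0],[0,[0,12,0],0],[0,[0,10,0],0],[0,[0,8,0],0],[0,[0,0,0],0],[0,[0,0,0],0]]}}

```text
t: 30.28
tool_pos: [0.5694, 0.1361, 0.1043]
orientation: [-0.481, -0.519, -0.48, 0.519]
ft_force: [0.0, -1.8, -0.7]
width: 0.128
```

```bash
python3 loc.py
```

```text
warmer-frame x -0.0432 y 0.0748 z 0.1043 yaw -0.0772 tilt [ 0.001 -0.001 -1.   ] F [ 0.  -1.8 -0.7] w 0.128 t 30.28
```

Request:
{"op": "step_arm", "data": {"deltas": [[0,[0,8,0],0],[0,[0,8,0],0],[0,[0,8,0],0],[0,[0,6,0],0],[0,[0,5,0],0],[0,[0,4,0],0],[0,[0,0,0],0],[0,[0,0,0],0]]}}

```text
t: 30.95
tool_pos: [0.6081, 0.1333, 0.1044]
orientation: [0.481, 0.519, 0.48, -0.519]
ft_force: [0.0, -2.7, 0.7]
width: 0.138
```

Request:
{"op": "step_arm", "data": {"deltas": [[0,[0,2,0],0],[0,[0,2,0],0],[0,[0,0,0],0],[0,[0,0,0],0]]}}

```text
t: 31.28
tool_pos: [0.6125, 0.1333, 0.1044]
orientation: [0.481, 0.519, 0.48, -0.519]
ft_force: [1.0, -1.2, -0.6]
width: 0.129
```

```bash
python3 loc.py
```

```text
warmer-frame x -0.0001 y 0.0753 z 0.1044 yaw -0.0771 tilt [ 0.001  0.    -1.   ] F [ 1.  -1.2 -0.6] w 0.129 t 31.28
```

Request:
{"op": "step_arm", "data": {"deltas": [[0,[0,2,0],0],[0,[0,1,0],0],[0,[0,0,0],0],[0,[0,0,0],0]]}}

```text
t: 31.62
tool_pos: [0.6148, 0.1334, 0.1042]
orientation: [0.48, 0.519, 0.481, -0.519]
ft_force: [0.4, 0.3, -0.1]
width: 0.128
```

```bash
python3 loc.py
```

```text
warmer-frame x 0.0023 y 0.0756 z 0.1042 yaw -0.0768 tilt [-0.     0.001 -1.   ] F [ 0.4  0.3 -0.1] w 0.128 t 31.62
```

Request:
{"op": "step_arm", "data": {"deltas": [[0,[0,2,0],0],[0,[0,2,0],0],[0,[0,0,0],0],[0,[0,0,0],0]]}}

```text
t: 31.95
tool_pos: [0.6167, 0.1332, 0.1046]
orientation: [-0.479, -0.517, -0.482, 0.52]
ft_force: [-11.1, -0.3, 10.3]
width: 0.13
```

```bash
python3 loc.py
```

```text
warmer-frame x 0.0042 y 0.0755 z 0.1046 yaw -0.0763 tilt [-0.005  0.    -1.   ] F [-11.1  -0.3  10.3] w 0.13 t 31.95
```

Request:
{"op": "step_arm", "data": {"deltas": [[0,[0,-2,0],0],[45,[0,0,0],0],[45,[0,0,0],0],[45,[0,0,0],0],[45,[-20,0,0],0],[45,[-35,0,0],0],[45,[-40,0,0],0],[45,[-20,0,0],0],[0,[0,-40,18],0],[0,[0,-40,20],0],[0,[0,0,0],0],[0,[0,0,0],0]]}}

```text
t: 32.95
tool_pos: [0.5371, 0.1026, 0.2189]
orientation: [-0.48, -0.519, -0.48, 0.519]
ft_force: [0.8, 1.8, -0.2]
width: 0.006
```

```bash
python3 - <<'E'
from loc import *
L();p,M,_=tool();b=eyes.grab_frame("wrist")[...,::-1].copy()
O=np.array([.6068,.0582]);ex=np.array([.997,-.076]);ey=np.array([.076,.997])
b=b[40:240,200:480];b=cv2.resize(b,None,fx=2.85,fy=2.85,interpolation=cv2.INTER_CUBIC)
for y in (.076,0):
 for x,dy,z in [(-.065,.025,.055),(-.065,-.025,.055),(0,0,.135)]:
  q=w2wpix(np.r_[O+x*ex+(y+dy)*ey,z],(p,M));print(q.round(1));q=(q-[200,40])*2.85;cv2.circle(b,tuple(int(round(v)) for v in q),3,(255,0,255),1)
cv2.imwrite("pics/w8.png",b)
E
```

```text
warmer-frame x -0.0729 y 0.0389 z 0.2189 yaw -0.0779 tilt [-0.001 -0.    -1.   ] F [ 0.8  1.8 -0.2] w 0.006 t 32.95
[254.8 209. ]
[313.3 208.5]
[266.3 133.1]
[344.1 208.4]
[402.4 208.7]
[391.9 133. ]
```

View pics/w8.png

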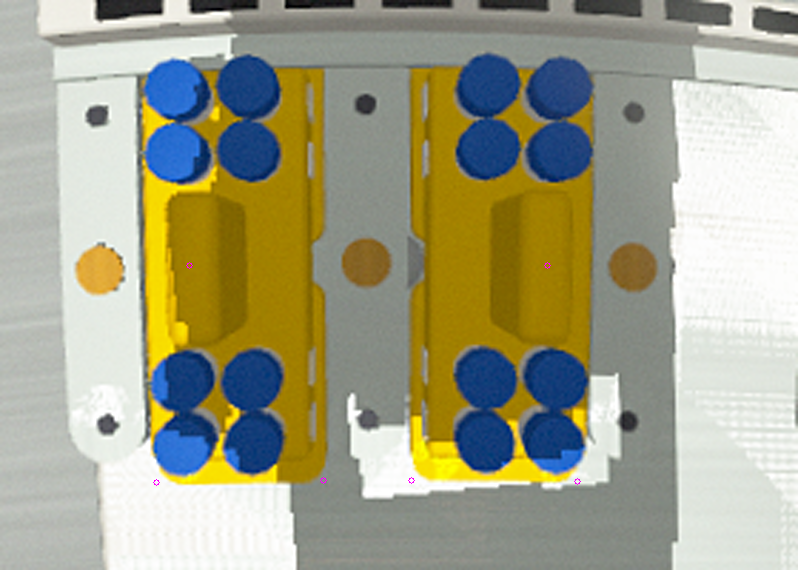

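Request:
{"op": "step_arm", "data": {"deltas": [[0,[0,-10,25],0],[0,[0,-10,38],0],[0,[0,-10,38],0],[0,[0,-10,38],0],[0,[0,-8,35],0],[0,[0,-4,23],0],[0,[0,0,0],0],[0,[0,0,0],0]]}}

```text
t: 33.67
tool_pos: [0.4735, -0.091, 0.2201]
orientation: [0.48, 0.52, 0.479, -0.519]
ft_force: [1.6, 0.1, 0.1]
width: -0.002
```

```bash
python3 loc.py
```

```text
warmer-frame x -0.1216 y -0.1589 z 0.2201 yaw -0.0800 tilt [ 0.002 -0.001 -1.   ] F [1.6 0.1 0.1] w -0.002 t 33.67
```

Back 4 mm, down 120 mm, push 60 mm.

Request:
{"op": "step_arm", "data": {"deltas": [[0,[0,-4,0],0],[0,[33,0,0],0],[0,[33,0,0],0],[0,[32,0,0],0],[0,[22,0,0],0],[0,[0,0,0],0],[0,[0,10,0],0],[0,[0,10,0],0],[0,[0,8,0],0],[0,[0,8,0],0],[0,[0,7,0],0],[0,[0,6,0],0]]}}

```text
t: 34.67
tool_pos: [0.5189, -0.0932, 0.1005]
orientation: [0.481, 0.519, 0.48, -0.518]
ft_force: [-1.4, 0.7, 1.1]
width: -0.0
```

Request:
{"op": "step_arm", "data": {"deltas": [[0,[0,5,0],0],[0,[0,4,0],0],[0,[0,3,0],0],[0,[0,0,0],0],[0,[0,0,0],0]]}}

```text
t: 35.08
tool_pos: [0.529, -0.0938, 0.0992]
orientation: [-0.48, -0.519, -0.48, 0.519]
ft_force: [0.7, -0.8, 0.2]
width: -0.002
```

```bash
python3 loc.py
```

```text
warmer-frame x -0.0661 y -0.1574 z 0.0992 yaw -0.0769 tilt [-0.  0. -1.] F [ 0.7 -0.8  0.2] w -0.002 t 35.08
```

Request:
{"op": "step_arm", "data": {"deltas": [[0,[0,2,0],0],[0,[0,0,0],0],[0,[0,-15,0],0],[0,[0,-20,0],0],[0,[-35,0,0],0],[0,[-35,0,0],0],[0,[-35,0,0],0],[0,[-35,0,0],0],[0,[0,-30,0],0],[0,[0,-30,0],0],[0,[0,0,0],0],[0,[0,0,0],0]]}}

```text
t: 36.08
tool_pos: [0.4355, -0.0865, 0.2396]
orientation: [0.481, 0.519, 0.48, -0.519]
ft_force: [0.2, 0.6, -0.0]
width: 0.001
```

```bash
python3 - <<'E'
from loc import *
L();a=eyes.grab_frame("scene")[...,::-1];b=eyes.grab_frame("wrist")[...,::-1];cv2.imwrite("pics/w9.png",b)
E=np.zeros((600,800,3),np.uint8);E[:330,:440]=cv2.resize(a[200:420,120:420],(440,323+7));E[:,440:]=0
E[335:,:353]=cv2.resize(b,(353,265));E[:480,445:800]=cv2.resize(b[0:240,200:377],(355,480));cv2.imwrite("pics/m9.png",E)
E
```

```text
warmer-frame x -0.1598 y -0.1573 z 0.2396 yaw -0.0776 tilt [ 0.001 -0.001 -1.   ] F [ 0.2  0.6 -0. ] w 0.001 t 36.08
```

View pics/m9.png

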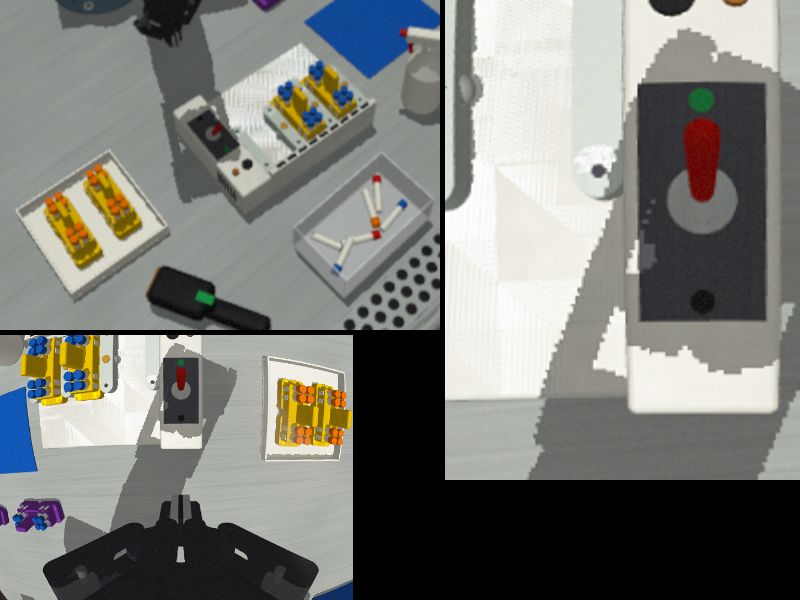

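```bash
python3 -c "
from rig import r
print(r.job_done())"
```

```text
the job is handed in; nothing more can be done
None
```

The job is done and handed in, at about 36 s of the 210 s allowed. No verdict came back.

- **Toggle off:** I flipped it off while both orange-capped racks were still home. A wrist picture showed it leaning to the black dot.
- **Orange racks:** Only two were there, in lanes 0 and 1. I drew them out and stood them in the white tray. The last pictures show both upright on the tray floor.
- **Blue racks:** Only two were there; the pink and purple look-alikes were left alone. I pushed the racks into lanes 1 and 0 until the push force rose to 13 N and 11 N at the stops. In the close-up, both front edges and notches lined up with the warmer's home positions.
- **Toggle on:** I flipped it back on last. The final picture shows it leaning to the green dot. The arm is clear above everything, with near-zero force.

**Less certain:** the ball was clearly seen in its notch only for lane 1. Lane 0's ball was hidden, so I judged that one from the stop force and the alignment. The gripper opening flickered slightly while I pushed the lane 0 rack, perhaps the grip slackening, but the rack still reached its stop. No check failed. The spray bottle and scanner were not touched and look to be in their places.

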